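# Clear the insulation test bench

## Task

The insulation tests are over: take every test electrode that still stands on a panel and set it on one of the open pots as its cover, flange level on the rim, one electrode to a pot. Stand every panel in the rack on a short end, leaning back against the rail, and leave the other things on the bench where they are. Things may get knocked or slip while you work, so check that all is in place before you stop.

Things in the scene. Friction and masses are not known exactly. Their poses are not given: they have to be found in the camera images.
- electrode1: Loose test electrode that also covers a pot, 0.25 kg: flat round foot (diameter 52, 10 high), flange disc on it (diameter 84, 6 thick), then a black knob, a plain cylinder of diameter 26 from 16 to 56 mm up. Starts standing on a panel. Origin: centre of the foot's underside; z up along its axis. None if absent.
- electrode2: Loose test electrode that also covers a pot, 0.25 kg: flat round foot (diameter 52, 10 high), flange disc on it (diameter 84, 6 thick), then a black knob, a plain cylinder of diameter 26 from 16 to 56 mm up. Starts standing on a panel. Origin: centre of the foot's underside; z up along its axis. None if absent.
- electrode3: Loose test electrode that also covers a pot, 0.25 kg: flat round foot (diameter 52, 10 high), flange disc on it (diameter 84, 6 thick), then a black knob, a plain cylinder of diameter 26 from 16 to 56 mm up. Starts standing on a panel. Origin: centre of the foot's underside; z up along its axis. None if absent.
- panel1: Loose flat dark red insulating panel, 150 (its x) by 66 (its y) by 12 (thickness, its z), 0.17 kg, same both ways round. At the start it lies flat on the bench, with an electrode standing on it or bare. Origin: centre of its underside, 6 mm below its middle.
- panel2: Loose flat dark red insulating panel, 150 (its x) by 66 (its y) by 12 (thickness, its z), 0.17 kg, same both ways round. At the start it lies flat on the bench, with an electrode standing on it or bare. Origin: centre of its underside, 6 mm below its middle.
- panel3: Loose flat dark red insulating panel, 150 (its x) by 66 (its y) by 12 (thickness, its z), 0.17 kg, same both ways round. At the start it lies flat on the bench, with an electrode standing on it or bare. Origin: centre of its underside, 6 mm below its middle.
- pot1: Fixed open aluminium pot, outer diameter 76, mouth diameter 66, 50 high, on a thin black foot of diameter 92. An electrode covers it with its foot in the mouth and its flange on the rim: the electrode's origin is then 40 mm above the pot's. Origin: centre of its underside, z up. Takes one electrode; there are always three pots.
- pot2: Fixed open aluminium pot, outer diameter 76, mouth diameter 66, 50 high, on a thin black foot of diameter 92. An electrode covers it with its foot in the mouth and its flange on the rim: the electrode's origin is then 40 mm above the pot's. Origin: centre of its underside, z up. Takes one electrode; there are always three pots.
- pot3: Fixed open aluminium pot, outer diameter 76, mouth diameter 66, 50 high, on a thin black foot of diameter 92. An electrode covers it with its foot in the mouth and its flange on the rim: the electrode's origin is then 40 mm above the pot's. Origin: centre of its underside, z up. Takes one electrode; there are always three pots.
- rack: Fixed leaning rack, room for three panels side by side. Grey base board 160 (x) by 440 (y), its top 12 mm above the bench. A panel stands with a short end on the board just behind the lip, its back leaning on the rail at about 45 degrees, its upper end away from the robot. Origin: centre of the underside; x away from the robot, y along the rail, z up.
- rack_lip (a point): Middle of the top of the rack's front lip, which is 10 mm thick (x) and runs the rack's whole length: its faces lie 67 and 57 mm to the robot's side of the rack's origin, its top 28 mm above the bench. Axes as the rack's.
- rack_rail (a point): Middle of the rack's level steel rail (its axis), diameter 12, along the rack's y, 38.5 mm beyond the rack's origin in x and 89 mm above the bench, on two posts of diameter 14 at y = -209 and +209 mm. Axes as the rack's.
- multimeter: Bystander: black handheld meter 150 x 75 x 32 lying flat; origin centre of the underside.
- tape_roll: Bystander: grey tape roll, diameter 90, 25 high, lying flat; origin centre of the underside.
- screwdriver: Bystander: screwdriver lying on the bench, about 200 long along its x; origin near its middle.
- spray_bottle: Bystander: white bottle, diameter 60, 150 high, standing; origin centre of the underside.
- foil_lump: Bystander: lump of crumpled foil about 60 x 55 x 42; origin centre of the underside.
- sample_case: Bystander: grey plastic case 90 x 60 x 35; origin centre of the underside.

How it is judged:
By the outcome, as a careful person would: the job done as asked, in the order asked, and still so for the second after the job is handed in, with the robot touching nothing.
Of electrode1, electrode2, electrode3 only 2 to 3 are there at a start; the rules pass over those that are not, and their reading is None.
At some moment in a run one of electrode1, electrode2, electrode3, panel1, panel2, panel3 may be knocked a few centimetres aside while the robot is not near it.
Once in a run the grip may slacken for a moment while it holds something.
It also fails if it takes over 200 s, if anything falls off the work surface, if the arm or the gripper's body presses on something with over 40 N, if the wrist force passes 120 N, or if a joint passes its speed limit or range.

## Robot

A 6-joint arm with a two-finger parallel gripper is mounted at the origin on the work surface. World frame = base frame: x ahead of the robot, y to its left, z up, the work surface at z = 0. Lengths are in m, angles in degrees, forces in N, time in s.
With the tool pointing down it reaches from about 0.3 to 0.75 m from the base axis. Payload 8.5 kg.
Tool frame: the origin (TCP) lies at the centre of the arm's flange, where the gripper is bolted on; the fingertips stand 173 mm ahead of it and the grasp point (between the pads) lies 155 mm ahead of it (env.grip_point_offset is the z of the grasp point in the tool frame, in m); z points along the fingers, y is the direction in which the jaws open and shut (so a half turn about z gives the same grasp; the last joint's range is limited). The gripper opens to 85 mm and grips with 20 to 120 N. Pads are 22 mm wide; open, the fingers measure 114 mm over their backs; the gripper's body (76 mm by 85 mm) begins 54 mm behind the grasp point. The pads swing forward as they close: fully open they stand 13 mm farther back than shut.
Start: joints at [-80.804, 21.807, 74.336, -0, 83.858, -12.336], TCP at [0.202, -0.512, 0.405] pointing down, gripper open.
Joint ranges: [-178.18, 178.18], [-50.72, 133.34], [12.68, 142.11], [-81.47, 261.47], [9.98, 163.14], [-165.26, 165.26]. Speed limits (degrees/s): [136.94, 136.94, 180, 180, 180, 180].

## Interface

Orientations are given as a 3x3 rotation matrix whose columns are the frame's x, y, z axes.
In Python, from rig import env, get_image, nets gives the robot as it stands.
- The arm moves only by the tool send_rows, never from a script. Its arguments are lists of equal length, an entry for each row: "xyz": the shift along the tool's x, y, z in mm, a list of three; "spin": the turn about the tool's z in degrees. A call has 1 to 20 rows; each row is the pose to reach, as a shift and turn from the pose measured when the call began, along the tool's axes at that moment; what a row does not reach only later rows make up. A row lasts 1/8 s, in which the tool goes at most 62.5 mm and 10.7 degrees, less where a joint would pass 70% of its speed; a pose out of reach is approached as far as the arm can. A call with a gripper value outside its range is refused whole. "hand" is the opening, from 0 (shut) to 1 (fully open), set as the call begins (left out, the last holds). The fingers move at their own pace and stop on an object; "force" is the grip in N (left out, the last holds). Time passes only in rows, so rows that repeat a pose let the fingers close. It gives the time, the measured TCP pose, the force and the opening at its end, in the units of the state.
- env.observe(): the state, without advancing time (a new reading comes with each control period).
- get_image(name): name is "scene" or "top"; returns a dict with "pixels" (420x560x3 uint8, red, green, blue), "range_z" (420x560 float32, m along the optical axis (not along the pixel's ray), 0 where there is no reading), "fov_y" (degrees; the focal length in pixels is half the picture's height over the tangent of half this angle, whatever the lens; pixels are square), "cx", "cy" (the principal point, pixels), "cam_to_world" (4x4, takes a point from camera to world coordinates). Camera axes: x right, y down, z forward; pixel columns grow to the right and rows downward; lengths in m; the calibration is good to about 2 mm. A picture is of the moment at which its call begins.
- env.close_job(): hands the job in, once; it reports no verdict.
Trained networks look in a picture, given as the dict that the camera call returned (one of the last four; its "shot" number tells which), for a name from the list of things; names that differ only in an ending like _2 or _b are one class to them, and where a whole thing is asked for, a point or a joint stands for the part that bears it (a point fixed in the world has none). Each returns a list of dicts, best first, with "confidence" (0 to 1); they miss things now and then, are a little off and sometimes report something else, mostly with a low value. They report only what shows in the picture. A call takes as long as a camera call.
- nets.silhouettes(picture, name): "pixels" (420x560 bool, what is visible of it) and "box" ([centre column, centre row, width, height] in pixels, round what is visible of it).
The state is a dict: "time_s": time; "q": joint angles; "qvel": joint speeds; "joint_efforts": joint torques, N m; "position": TCP position; "tool_rot": TCP orientation; "ft_force": force on the tool from outside, world axes, zero at the start; "wrist_torque": the same for the moment, N m; "grip_width": finger opening in m.
Only numpy, scipy, OpenCV 4.12 (cv2) and the standard library are available. Lean on these libraries where they do the work, as an engineer would, in place of code of your own. Each camera call takes 0.05 s, during which the arm holds its last target. There are 200 camera calls.

## Working session

There is one attempt and no reset: what is moved stays moved. The work goes in short steps, Python scripts to look and compute and a tool call to move; the robot and the scene stay as the last step left them, time stands still between calls to the robot, and variables do not carry over. Pictures are saved under pics/ and viewed, on a budget of 14 in all, crops included, one or two more only if the job needs it, and the job is handed in when it is done.

Besides the shell and the picture viewer there is one more tool, called after "Request:" in YAML: its name, and indented under it one key for each argument. send_rows: Moves the arm, as the interface text tells. Its arguments: {"type":"object","properties":{"xyz":{"type":"array"},"spin":{"type":"array"},"hand":{"type":"number"},"force":{"type":"number"}},"required":["xyz","spin"]}

```bash
ls; mkdir -p pics; cat > h.py <<'E'
import numpy as np, cv2
from rig import env, get_image, nets
def pts(p, mask=None):
    z=p["range_z"]; f=210/np.tan(np.radians(p["fov_y"]/2))
    v,u=np.nonzero((z>0)&(mask if mask is not None else True))
    d=z[v,u]; c=np.stack([(u-p["cx"])*d/f,(v-p["cy"])*d/f,d,np.ones_like(d)])
    return (np.array(p["cam_to_world"])@c).T[:,:3]
def save(p,n): cv2.imwrite("pics/"+n+".png",p["pixels"][:,:,::-1])
E
python3 - <<'E'
from h import *
s=env.observe(); print(s["position"],s["tool_rot"],s["time_s"])
a=get_image("top"); b=get_image("scene")
cv2.imwrite("pics/a.png",cv2.resize(np.hstack([a["pixels"],b["pixels"]])[:,:,::-1],(800,300)));save(a,"top0");save(b,"sc0")
for n in ["electrode1","panel1","pot1","rack","multimeter","tape_roll","screwdriver","spray_bottle","foil_lump","sample_case"]:
  for im,p in (("top",a),("sc",b)):
    for r in nets.silhouettes(p,n)[:4]:
        if r["confidence"]<.3: continue
        q=pts(p,r["pixels"])
        if len(q)<5: continue
        print(n,im,round(r["confidence"],2),np.round(r["box"]),"med",np.median(q,0).round(3),"lo",np.percentile(q,3,0).round(3),"hi",np.percentile(q,97,0).round(3))
E
```

```text
pics
[ 0.20187526 -0.51156381  0.40408754] [[ 9.30196520e-01  3.67061832e-01 -2.15183022e-04]
 [ 3.67061724e-01 -9.30195360e-01  1.51097323e-03]
 [ 3.54458352e-04 -1.48448749e-03 -9.99998835e-01]] 0.0
electrode1 top 0.86 [307. 227.  27.  30.] med [ 0.432 -0.066  0.027] lo [ 0.397 -0.103  0.021] hi [ 0.468 -0.031  0.068]
electrode1 top 0.81 [366. 229.  24.  29.] med [ 0.441 -0.248  0.027] lo [ 0.405 -0.288  0.002] hi [ 0.478 -0.213  0.068]
electrode1 top 0.65 [225. 226.  30.  28.] med [0.44  0.173 0.027] lo [0.404 0.138 0.013] hi [0.478 0.213 0.068]
electrode1 top 0.38 [179. 278.  40.  56.] med [0.285 0.306 0.03 ] lo [0.215 0.263 0.006] hi [0.355 0.352 0.038]
electrode1 sc 0.8 [220. 182.  26.  28.] med [ 0.451 -0.24   0.027] lo [ 0.408 -0.281  0.023] hi [ 0.482 -0.21   0.067]
electrode1 sc 0.7 [274. 204.  36.  24.] med [ 0.442 -0.059  0.027] lo [ 0.401 -0.101  0.024] hi [ 0.471 -0.028  0.067]
electrode1 sc 0.58 [354. 240.  27.  28.] med [0.45  0.183 0.028] lo [0.41  0.144 0.023] hi [0.479 0.214 0.067]
electrode1 sc 0.55 [331. 361.  58.  45.] med [0.752 0.278 0.033] lo [0.706 0.241 0.0
[... 3058 characters left out ...]
.53  -0.387  0.029]
spray_bottle sc 0.84 [409. 352.  43.  51.] med [0.683 0.4   0.094] lo [0.655 0.374 0.005] hi [0.696 0.427 0.149]
spray_bottle sc 0.43 [167. 175.  31.  25.] med [ 0.494 -0.424  0.02 ] lo [ 0.454 -0.467  0.001] hi [ 0.534 -0.385  0.026]
foil_lump top 0.61 [248. 195.  21.  24.] med [0.534 0.109 0.032] lo [0.507 0.082 0.013] hi [0.559 0.137 0.043]
foil_lump sc 0.93 [307. 258.  29.  21.] med [0.549 0.117 0.03 ] lo [0.506 0.082 0.002] hi [0.564 0.141 0.042]
sample_case top 0.92 [194. 128.  33.  37.] med [0.74  0.271 0.032] lo [0.699 0.237 0.001] hi [0.787 0.311 0.039]
sample_case sc 0.76 [329. 362.  56.  46.] med [0.752 0.278 0.033] lo [0.708 0.242 0.01 ] hi [0.793 0.313 0.036]
```

View pics/top0.png

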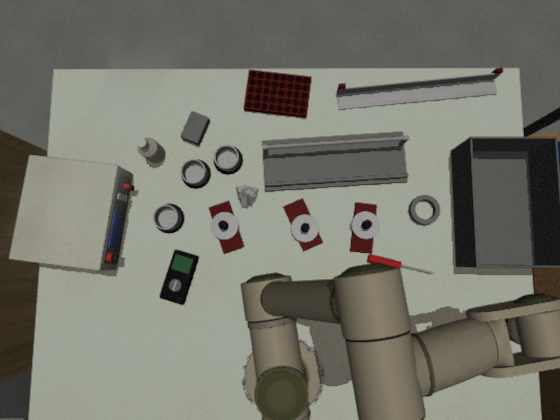

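View pics/sc0.png

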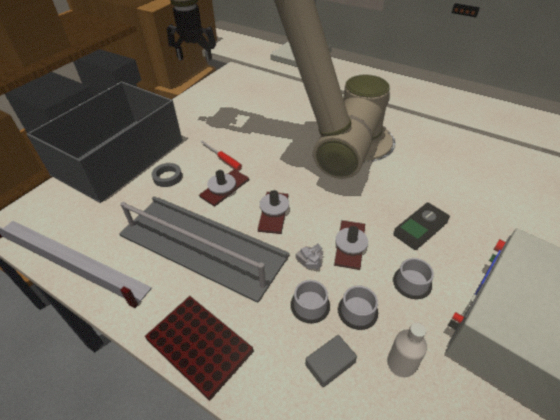

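```bash
cat >> h.py <<'E'
def mv(x,y,z,yaw=None):
    "tool-axis shift (mm) and spin (deg) to world TCP target"
    s=env.observe(); R=np.array(s["tool_rot"]); d=R.T@(np.array([x,y,z])-s["position"])*1000
    y0=np.degrees(np.arctan2(R[1,0],R[0,0]))
    print("shift",d.round(0),"spin",None if yaw is None else round((y0-yaw+180)%360-180,1))
def circ(q):
    from scipy.optimize import least_squares
    m=q.mean(0); r=least_squares(lambda p:np.hypot(q[:,0]-p[0],q[:,1]-p[1])-p[2],[*m[:2],.03],loss="soft_l1",f_scale=.002)
    return r.x.round(4)
def rect(q):
    (c,(w,h),a)=cv2.minAreaRect((q[:,:2]*1000).astype(np.float32))
    if w<h: a+=90;w,h=h,w
    return np.round(c,1),(round(w),round(h)),round((a+90)%180-90,1)
def elec(p):
    "knob top centres + flange"
    P=pts(p)
    for n in nets.silhouettes(p,"electrode1"):
        q=pts(p,n["pixels"]); m=np.median(q,0)
        if n["confidence"]<.45: continue
        zt=np.percentile(q[:,2],98); k=q[q[:,2]>zt-.004]
        print(" elec",round(n["confidence"],2),m.round(3),"top z",zt.round(3),"mid",((k.max(0)+k.min(0))/2).round(4),"n",len(k))
def panels(p):
    im=cv2.cvtColor(p["pixels"],cv2.COLOR_RGB2HSV); red=((im[:,:,0]<12)|(im[:,:,0]>168))&(im[:,:,1]>110)
    for n in nets.silhouettes(p,"panel1"):
        if n["confidence"]<.35: continue
        q=pts(p,cv2.dilate(n["pixels"].astype(np.uint8),np.ones((5,5)))>0)
        q2=pts(p,(cv2.dilate(n["pixels"].astype(np.uint8),np.ones((5,5)))>0)&red)
        q2=q2[(q2[:,2]>.006)&(q2[:,2]<.018)]
        if len(q2)>20: print(" panel",round(n["confidence"],2),rect(q2),len(q2))
E
python3 - <<'E'
from h import *
for c in ("top","scene"):
    p=get_image(c); print(c); elec(p); panels(p)
    for n in nets.silhouettes(p,"pot1"):
        if n["confidence"]<.5: continue
        q=pts(p,n["pixels"]); r=q[abs(q[:,2]-.05)<.004]; print(" pot",circ(r),len(r))
    P=pts(p)
    r=P[(P[:,0]>.5)&(P[:,0]<.78)&(P[:,1]>-.345)&(P[:,1]<.03)]
    for lo,hi,nm in((.082,.1,"rail"),(.024,.032,"lip")):
        k=r[(r[:,2]>lo)&(r[:,2]<hi)]
        if len(k)>20:
            if nm=="rail": k=k[k[:,0]>.6]
            a,b=np.polyfit(k[:,1],k[:,0],1); print(" ",nm,"x=",a.round(4),"*y+",b.round(4),"n",len(k),"x res",(k[:,0]-a*k[:,1]-b).std().round(4),"zmax",k[:,2].max().round(4))
    b=P[(P[:,0]>.5)&(P[:,0]<.8)&(P[:,1]>-.42)&(P[:,1]<.1)&(P[:,2]>.007)]
    print(" rack",rect(b))
E
```

```text
top
 elec 0.97 [ 0.442 -0.247  0.027] top z 0.069 mid [ 0.4425 -0.2496  0.0693] n 43
 elec 0.73 [ 0.432 -0.067  0.027] top z 0.069 mid [ 0.4333 -0.066   0.0693] n 37
 elec 0.66 [0.44  0.174 0.027] top z 0.068 mid [0.4397 0.1754 0.0677] n 46
 elec 0.59 [0.534 0.108 0.031] top z 0.043 mid [0.534  0.1104 0.0438] n 48
 panel 0.94 (array([ 433.1, -243.4]), (150, 63), -7.0) 435
 panel 0.89 (array([436. , 172.7]), (148, 63), 19.6) 429
 panel 0.88 (array([444.3, -60.6]), (147, 62), 24.3) 415
 pot [0.6466 0.1709 0.035 ] 91
 pot [0.6027 0.2706 0.0351] 88
 pot [0.4636 0.3496 0.0355] 86
  rail x= -0.0661 *y+ 0.67 n 521 x res 0.0035 zmax 0.1
  lip x= -0.0678 *y+ 0.5695 n 315 x res 0.003 zmax 0.032
 rack (array([ 649.3, -160.4]), (519, 300), 89.6)
scene
 elec 0.94 [0.449 0.182 0.027] top z 0.068 mid [0.4412 0.1775 0.0674] n 60
 elec 0.91 [ 0.451 -0.24   0.027] top z 0.068 mid [ 0.4454 -0.2464  0.0668] n 36
 elec 0.72 [ 0.442 -0.06   0.027] top z 0.068 mid [ 0.4343 -0.0644  0.0672] n 48
 panel 0.97 (array([440.4, 176.1]), (146, 59), 19.5) 337
 panel 0.92 (array([ 431.9, -241.8]), (166, 71), -4.4) 311
 panel 0.71 (array([447.8, -57.5]), (148, 61), 24.4) 322
 panel 0.71 (array([ 338.9, -296. ]), (109, 31), 69.5) 68
 pot [0.6044 0.2733 0.0353] 220h.py:16: RuntimeWarning: Mean of empty slice.
  m=q.mean(0); r=least_squares(lambda p:np.hypot(q[:,0]-p[0],q[:,1]-p[1])-p[2],[*m[:2],.03],loss="soft_l1",f_scale=.002)
  ret = um.true_divide(
Traceback (most recent call last):
  File "h.py", line 16, in circ
    m=q.mean(0); r=least_squares(lambda p:np.hypot(q[:,0]-p[0],q[:,1]-p[1])-p[2],[*m[:2],.03],loss="soft_l1",f_scale=.002)
                   ~~~~~~~~~~~~~^^^^^^^^^^^^^^^^^^^^^^^^^^^^^^^^^^^^^^^^^^^^^^^^^^^^^^^^^^^^^^^^^^^^^^^^^^^^^^^^^^^^^^^^^^
ValueError: Initial guess is outside of provided bounds
```

```bash
python3 - <<'E'
from h import *
mv(.444,-.248,.30,0); mv(.444,-.248,.207,0)
E
```

```text
shift [ 322. -156.  105.] spin 21.5
shift [ 322. -156.  198.] spin 21.5
```

Request:
send_rows:
  xyz:
    - [54, -26, 18]
    - [107, -52, 35]
    - [161, -78, 52]
    - [215, -104, 70]
    - [268, -130, 88]
    - [322, -156, 105]
    - [322, -156, 105]
    - [322, -156, 150]
    - [322, -156, 175]
    - [322, -156, 198]
    - [322, -156, 198]
    - [322, -156, 198]
  spin: [4, 8, 12, 16, 20, 21.5, 21.5, 21.5, 21.5, 21.5, 21.5, 21.5]
  hand: 1
  force: 40

```text
time_s: 3.0
position: [0.4441, -0.249, 0.2077]
tool_rot: [[1.0, -0.0, 0.001], [0.0, -1.0, -0.001], [0.001, 0.001, -1.0]]
ft_force: [-0.5, -0.5, 0.2]
grip_width: 0.0858
```

Request:
send_rows:
  xyz:
    - [0, 0, 0]
    - [0, 0, 0]
    - [0, 0, 0]
    - [0, 0, 0]
    - [0, 0, 0]
    - [0, 0, 0]
    - [0, 0, 0]
    - [0, 0, 0]
  spin: [0, 0, 0, 0, 0, 0, 0, 0]
  hand: 0
  force: 40

```text
time_s: 4.0
position: [0.4441, -0.2488, 0.2081]
tool_rot: [[1.0, 0.0, 0.001], [0.0, -1.0, -0.001], [0.001, 0.001, -1.0]]
ft_force: [-1.8, 3.0, 5.6]
grip_width: 0.0247
```

```bash
python3 - <<'E'
from h import *
s=env.observe(); print(s["position"],s["grip_width"],s["time_s"])
mv(s["position"][0],s["position"][1],.33); mv(.6476,.172,.33,0); mv(.6476,.172,.237,0)
E
```

```text
[ 0.44413898 -0.24882359  0.20808073] 0.024668596414758777 4.0
shift [   0.    0. -122.] spin None
shift [ 204. -421. -122.] spin 0.0
shift [ 204. -421.  -29.] spin 0.0
```

Request:
send_rows:
  xyz:
    - [0, 0, -40]
    - [0, 0, -85]
    - [0, 0, -122]
    - [25, -52, -122]
    - [50, -104, -122]
    - [75, -156, -122]
    - [101, -208, -122]
    - [126, -260, -122]
    - [151, -312, -122]
    - [176, -364, -122]
    - [204, -421, -122]
    - [204, -421, -122]
    - [204, -421, -122]
  spin: [0, 0, 0, 0, 0, 0, 0, 0, 0, 0, 0, 0, 0]
  force: 60

```text
time_s: 5.62
position: [0.6478, 0.1722, 0.3289]
tool_rot: [[1.0, 0.001, -0.001], [0.001, -1.0, -0.002], [-0.001, 0.002, -1.0]]
ft_force: [-0.0, 0.1, -2.5]
grip_width: 0.0246
```

```bash
python3 - <<'E'
from h import *
for c in("scene",):
    p=get_image(c); s=env.observe(); print(s["ft_force"],s["grip_width"]);elec(p); cv2.imwrite("pics/b.png",cv2.resize(p["pixels"][130:400,200:520,::-1],None,fx=2,fy=2))
mv(.6476,.172,.237,0)
E
```

```text
[-0.33865195  0.28329894 -3.07240723] 0.024798496106896467
 elec 0.98 [ 0.441 -0.058  0.027] top z 0.067 mid [ 0.4348 -0.0633  0.067 ] n 48
 elec 0.96 [0.447 0.186 0.027] top z 0.069 mid [0.5356 0.2018 0.1598] n 61
 elec 0.57 [0.659 0.176 0.148] top z 0.188 mid [0.6505 0.1712 0.1872] n 60
shift [-0. -1. 93.] spin -0.1
```

View pics/b.png

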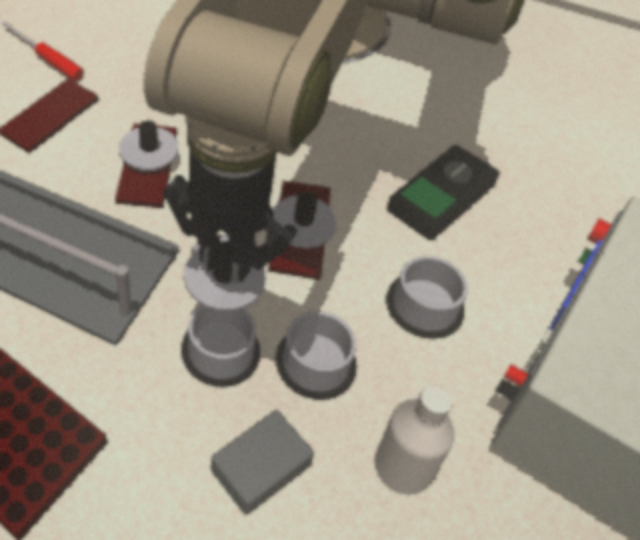

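The electrode hangs level at (225,280), right above the pot at (222,340); the other two still stand on their panels.

Request:
send_rows:
  xyz:
    - [0, 0, 30]
    - [0, 0, 55]
    - [0, 0, 72]
    - [0, 0, 80]
    - [0, 0, 86]
    - [0, 0, 90]
    - [0, 0, 92]
    - [0, 0, 94]
    - [0, 0, 94]
  spin: [0, 0, 0, 0, 0, 0, 0, 0, 0]

```text
time_s: 6.85
position: [0.6478, 0.1711, 0.2362]
tool_rot: [[1.0, -0.001, 0.001], [-0.001, -1.0, -0.001], [0.001, 0.001, -1.0]]
ft_force: [-2.0, -0.1, 1.4]
grip_width: 0.0244
```

Request:
send_rows:
  xyz:
    - [0, 0, 0]
    - [0, 0, 0]
    - [0, 0, 0]
    - [0, 0, 0]
    - [0, 0, 0]
    - [0, 0, -20]
    - [0, 0, -50]
    - [0, 0, -90]
    - [0, 0, -100]
  spin: [0, 0, 0, 0, 0, 0, 0, 0, 0]
  hand: 0.7

```text
time_s: 7.98
position: [0.6477, 0.1713, 0.3391]
tool_rot: [[1.0, -0.001, 0.006], [-0.001, -1.0, -0.001], [0.006, 0.001, -1.0]]
ft_force: [0.3, 0.3, 0.3]
grip_width: 0.0598
```

```bash
python3 - <<'E'
from h import *
for c in("scene","top"):
    p=get_image(c); elec(p)
mv(.4405,.1765,.32,0); mv(.4405,.1765,.207,0)
E
```

```text
elec 0.9 [0.655 0.175 0.055] top z 0.096 mid [0.6476 0.1706 0.0949] n 97
 elec 0.7 [ 0.443 -0.059  0.027] top z 0.068 mid [0.5334 0.015  0.1674] n 45
 elec 0.6 [0.444 0.188 0.028] top z 0.07 mid [0.5361 0.2029 0.1694] n 61
 elec 0.84 [ 0.432 -0.067  0.027] top z 0.069 mid [ 0.4331 -0.0662  0.0681] n 44
 elec 0.48 [0.44  0.151 0.027] top z 0.032 mid [0.4414 0.1479 0.0309] n 54
shift [-207.   -5.   15.] spin -0.1
shift [-207.   -5.  128.] spin -0.1
```

Request:
send_rows:
  xyz:
    - [-52, 58, 5]
    - [-105, 116, 10]
    - [-158, 174, 15]
    - [-214, 237, 15]
    - [-214, 237, 15]
    - [-214, 237, 60]
    - [-214, 237, 100]
    - [-214, 237, 120]
    - [-214, 237, 132]
    - [-214, 237, 132]
    - [-214, 237, 132]
  spin: [0, 0, 0, 0, 0, 0, 0, 0, 0, 0, 0]
  hand: 1

```text
time_s: 9.55
position: [0.4333, -0.0657, 0.2039]
tool_rot: [[1.0, -0.001, -0.0], [-0.001, -1.0, -0.002], [-0.0, 0.002, -1.0]]
ft_force: [-0.1, 0.7, -0.4]
grip_width: 0.0851
```

```bash
python3 - <<'E'
from h import *
p=get_image("top"); elec(p); panels(p); p=get_image("scene"); elec(p)
mv(.434,-.065,.207,0)
E
```

```text
elec 0.86 [0.643 0.166 0.055] top z 0.096 mid [0.6465 0.1688 0.0957] n 47
 elec 0.69 [0.44  0.172 0.027] top z 0.068 mid [0.4398 0.1741 0.068 ] n 44
 panel 0.94 (array([436.4, 172.9]), (146, 63), 19.3) 260
 elec 0.92 [0.655 0.175 0.055] top z 0.096 mid [0.647  0.1704 0.0947] n 94
 elec 0.83 [ 0.444 -0.061  0.028] top z 0.067 mid [ 0.4365 -0.0633  0.0669] n 40
 elec 0.68 [0.448 0.182 0.027] top z 0.068 mid [0.4418 0.1773 0.0667] n 67
 elec 0.48 [0.683 0.4   0.094] top z 0.15 mid [0.6668 0.4001 0.1486] n 180
shift [ 1. -1. -3.] spin -0.1
```

Request:
send_rows:
  xyz:
    - [0, 0, -4]
    - [0, 0, -4]
    - [0, 0, -4]
    - [0, 0, -4]
    - [0, 0, -4]
    - [0, 0, -4]
    - [0, 0, -4]
    - [0, 0, -4]
  spin: [0, 0, 0, 0, 0, 0, 0, 0]
  hand: 0
  force: 60

```text
time_s: 10.8
position: [0.4332, -0.0657, 0.208]
tool_rot: [[1.0, -0.001, 0.0], [-0.001, -1.0, -0.002], [0.0, 0.002, -1.0]]
ft_force: [-1.7, 0.1, 5.3]
grip_width: 0.0246
```

Request:
send_rows:
  xyz:
    - [0, 0, -40]
    - [0, 0, -85]
    - [0, 0, -122]
    - [4, -52, -122]
    - [8, -104, -122]
    - [11, -156, -122]
    - [15, -208, -122]
    - [19, -260, -122]
    - [22, -312, -122]
    - [26, -364, -122]
    - [31, -416, -122]
    - [31, -416, -122]
    - [31, -416, -122]
  spin: [0, 0, 0, 0, 0, 0, 0, 0, 0, 0, 0, 0, 0]

```text
time_s: 12.42
position: [0.4644, 0.3502, 0.3284]
tool_rot: [[1.0, -0.001, -0.002], [-0.001, -1.0, -0.003], [-0.002, 0.003, -1.0]]
ft_force: [-0.2, 0.4, -3.9]
grip_width: 0.0243
```

```bash
python3 - <<'E'
from h import *
p=get_image("scene"); elec(p); p=get_image("top");elec(p); panels(p)
mv(.4645,.3505,.237,0)
E
```

```text
elec 0.86 [0.45  0.182 0.028] top z 0.068 mid [0.442  0.1773 0.067 ] n 57
 elec 0.84 [0.655 0.175 0.055] top z 0.096 mid [0.6477 0.171  0.0948] n 95
 elec 0.7 [0.684 0.4   0.095] top z 0.15 mid [0.6667 0.4005 0.1494] n 175
 elec 0.56 [0.476 0.349 0.148] top z 0.188 mid [0.4655 0.3494 0.1871] n 103
 elec 0.75 [0.44  0.174 0.027] top z 0.069 mid [0.4412 0.1753 0.0696] n 36
 elec 0.67 [0.643 0.166 0.055] top z 0.097 mid [0.6456 0.1686 0.0964] n 45
 elec 0.5 [0.455 0.323 0.147] top z 0.152 mid [0.4691 0.3243 0.1512] n 32
 panel 0.82 (array([435.6, 173.3]), (148, 63), 19.0) 411
 panel 0.63 (array([444.4, -60.7]), (147, 62), 24.3) 913
 panel 0.58 (array([ 435.2, -243.6]), (146, 63), -6.6) 943
shift [-0. -1. 92.] spin -0.1
```

Request:
send_rows:
  xyz:
    - [0, 0, 30]
    - [0, 0, 55]
    - [0, 0, 72]
    - [0, 0, 80]
    - [0, 0, 86]
    - [0, 0, 90]
    - [0, 0, 92]
    - [0, 0, 93]
    - [0, 0, 93]
  spin: [0, 0, 0, 0, 0, 0, 0, 0, 0]

```text
time_s: 13.8
position: [0.4648, 0.3495, 0.2364]
tool_rot: [[1.0, -0.002, 0.0], [-0.002, -1.0, -0.002], [0.0, 0.002, -1.0]]
ft_force: [-0.0, -0.1, -3.3]
grip_width: 0.0246
```

Request:
send_rows:
  xyz:
    - [0, 0, 0]
    - [0, 0, 0]
    - [0, 0, 0]
    - [0, 0, 0]
    - [0, 0, 0]
    - [0, 0, -20]
    - [0, 0, -50]
    - [0, 0, -90]
    - [0, 0, -100]
  spin: [0, 0, 0, 0, 0, 0, 0, 0, 0]
  hand: 0.7

```text
time_s: 14.92
position: [0.4649, 0.3497, 0.3389]
tool_rot: [[1.0, -0.002, 0.004], [-0.002, -1.0, -0.0], [0.004, 0.0, -1.0]]
ft_force: [-0.3, 0.7, -0.1]
grip_width: 0.0597
```

```bash
python3 - <<'E'
from h import *
p=get_image("scene"); elec(p)
mv(.441,.1765,.32,0); mv(.441,.1765,.208,0)
E
```

```text
elec 0.86 [0.474 0.35  0.055] top z 0.096 mid [0.4659 0.3487 0.0948] n 83
 elec 0.85 [0.449 0.182 0.027] top z 0.068 mid [0.4419 0.1777 0.0671] n 64
 elec 0.78 [0.654 0.176 0.055] top z 0.096 mid [0.648  0.1708 0.0952] n 95
shift [-23. 173.  17.] spin -0.1
shift [-24. 173. 129.] spin -0.1
```

Request:
send_rows:
  xyz:
    - [-8, 58, 5]
    - [-16, 116, 10]
    - [-23, 173, 17]
    - [-23, 173, 17]
    - [-24, 173, 60]
    - [-24, 173, 100]
    - [-24, 173, 120]
    - [-24, 173, 131]
    - [-24, 173, 131]
    - [-24, 173, 131]
  spin: [0, 0, 0, 0, 0, 0, 0, 0, 0, 0]
  hand: 1

```text
time_s: 16.27
position: [0.4407, 0.1768, 0.2069]
tool_rot: [[1.0, -0.002, 0.003], [-0.002, -1.0, -0.001], [0.003, 0.001, -1.0]]
ft_force: [-0.5, -0.1, -0.4]
grip_width: 0.0854
```

Request:
send_rows:
  xyz:
    - [0, 0, 0]
    - [0, 0, 0]
    - [0, 0, 0]
    - [0, 0, 0]
    - [0, 0, 0]
    - [0, 0, 0]
    - [0, 0, 0]
    - [0, 0, 0]
  spin: [0, 0, 0, 0, 0, 0, 0, 0]
  hand: 0

```text
time_s: 17.27
position: [0.4407, 0.1768, 0.2073]
tool_rot: [[1.0, -0.002, 0.003], [-0.002, -1.0, -0.001], [0.003, 0.001, -1.0]]
ft_force: [-1.4, -0.8, 5.4]
grip_width: 0.0244
```

Request:
send_rows:
  xyz:
    - [0, 0, -40]
    - [0, 0, -85]
    - [0, 0, -122]
    - [46, -27, -122]
    - [92, -54, -122]
    - [138, -81, -122]
    - [163, -96, -122]
    - [163, -96, -122]
    - [163, -96, -122]
  spin: [0, 0, 0, 0, 0, 0, 0, 0, 0]

```text
time_s: 18.4
position: [0.603, 0.2723, 0.3292]
tool_rot: [[1.0, -0.002, 0.002], [-0.002, -1.0, -0.002], [0.002, 0.002, -1.0]]
ft_force: [-0.1, -0.6, -2.0]
grip_width: 0.0244
```

```bash
python3 - <<'E'
from h import *
p=get_image("scene"); elec(p)
mv(.6035,.272,.237,0)
E
```

```text
elec 0.87 [0.615 0.274 0.149] top z 0.19 mid [0.6043 0.2831 0.1933] n 94
 elec 0.77 [0.654 0.175 0.055] top z 0.096 mid [0.6472 0.1705 0.095 ] n 94
 elec 0.58 [0.475 0.351 0.055] top z 0.096 mid [0.5354 0.3443 0.1669] n 88
shift [ 0.  0. 93.] spin -0.1
```

Request:
send_rows:
  xyz:
    - [0, 0, 30]
    - [0, 0, 55]
    - [0, 0, 72]
    - [0, 0, 80]
    - [0, 0, 86]
    - [0, 0, 91]
    - [0, 0, 93]
    - [0, 0, 94]
    - [0, 0, 94]
  spin: [0, 0, 0, 0, 0, 0, 0, 0, 0]

```text
time_s: 19.62
position: [0.6032, 0.2721, 0.236]
tool_rot: [[1.0, -0.002, 0.003], [-0.002, -1.0, -0.001], [0.003, 0.001, -1.0]]
ft_force: [0.2, 0.1, -2.3]
grip_width: 0.0244
```

Request:
send_rows:
  xyz:
    - [0, 0, 0]
    - [0, 0, 0]
    - [0, 0, 0]
    - [0, 0, 0]
    - [0, 0, 0]
    - [0, 0, -20]
    - [0, 0, -50]
    - [0, 0, -90]
    - [0, 0, -100]
  spin: [0, 0, 0, 0, 0, 0, 0, 0, 0]
  hand: 0.7

```text
time_s: 20.75
position: [0.6029, 0.2723, 0.3388]
tool_rot: [[1.0, -0.002, 0.008], [-0.002, -1.0, -0.0], [0.008, 0.0, -1.0]]
ft_force: [-0.3, -0.0, 0.2]
grip_width: 0.0597
```

```bash
python3 - <<'E'
from h import *
p=get_image("scene"); elec(p);panels(p); q=get_image("top"); elec(q); panels(q)
cv2.imwrite("pics/c.png",p["pixels"][:,:,::-1])
# rack, scene camera
P=pts(p); r=P[(P[:,0]>.5)&(P[:,0]<.78)&(P[:,1]>-.345)&(P[:,1]<.03)]
k=r[(r[:,2]>.09)&(r[:,2]<.097)&(r[:,0]>.62)]; print("rail",np.polyfit(k[:,1],k[:,0],1))
for im in (p,q):
  for n in nets.silhouettes(im,"rack")[:1]:
    g=pts(im,n["pixels"]); g=g[(g[:,2]>.007)&(g[:,2]<.016)]; print("board",rect(g))
    g=pts(im,n["pixels"]); g=g[(g[:,2]>.0255)&(g[:,2]<.031)&(g[:,0]<.63-.067*(g[:,1]+.16))]; print("lip",np.polyfit(g[:,1],g[:,0],1),len(g))
E
```

```text
elec 0.85 [0.611 0.275 0.055] top z 0.096 mid [0.603  0.2714 0.0949] n 103
 elec 0.78 [0.475 0.353 0.055] top z 0.096 mid [0.5345 0.3481 0.1785] n 90
 elec 0.58 [0.655 0.175 0.055] top z 0.095 mid [0.6472 0.1705 0.0945] n 96
 panel 0.82 (array([ 431.5, -240.7]), (165, 70), -2.5) 686
 panel 0.67 (array([452.3, 180.1]), (120, 58), 17.9) 299
 panel 0.62 (array([448.7, -56.6]), (145, 61), 23.5) 783
 elec 0.73 [0.599 0.243 0.054] top z 0.217 mid [0.555  0.2002 0.3025] n 5
 elec 0.62 [0.643 0.166 0.055] top z 0.097 mid [0.6459 0.1684 0.0966] n 39
 panel 0.78 (array([435.8, 172.8]), (147, 63), 19.7) 903
 panel 0.67 (array([ 433. , -243.5]), (150, 64), -7.2) 944
 panel 0.64 (array([444.6, -60.5]), (147, 62), 24.4) 919
rail [-0.06493546  0.67260735]
board (array([ 643.1, -157.5]), (443, 162), -86.2)
lip [-0.06631941  0.57110624] 349
board (array([ 642.7, -159. ]), (440, 161), -86.2)
lip [-0.06554908  0.56992379] 264
```

View pics/c.png

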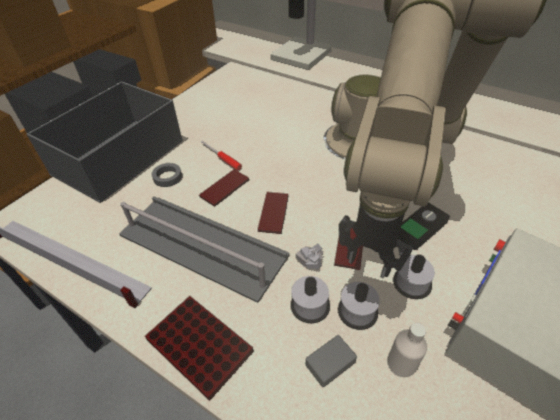

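```bash
cat >> h.py <<'E'
C=np.array([.643,-.158]); ex=np.array([np.cos(np.radians(3.8)),np.sin(np.radians(3.8))]); ey=np.array([-ex[1],ex[0]])
def rk(x,y): return C+x/1000*ex+y/1000*ey
def gp(c,a,s=8): return np.array(c)+s/1000*np.array([np.cos(np.radians(a)),np.sin(np.radians(a))])
E
python3 - <<'E'
from h import *
g=gp((.434,-.2425),-6.8); print(g); mv(*g,.26,-6.8)
E
```

```text
[ 0.44194372 -0.24344723]
shift [-160.  516.   76.] spin 6.7
```

Request:
send_rows:
  xyz:
    - [-18, 57, -10]
    - [-35, 115, -10]
    - [-53, 172, -10]
    - [-71, 229, -10]
    - [-89, 287, 0]
    - [-107, 344, 10]
    - [-124, 401, 20]
    - [-142, 459, 40]
    - [-160, 516, 60]
    - [-160, 516, 76]
    - [-160, 516, 76]
    - [-160, 516, 76]
  spin: [0, 0, 0, 0, 0, 2, 4, 6, 6.7, 6.7, 6.7, 6.7]
  hand: 0.85

```text
time_s: 22.65
position: [0.4421, -0.2431, 0.26]
tool_rot: [[0.993, -0.118, 0.001], [-0.118, -0.993, -0.002], [0.002, 0.002, -1.0]]
ft_force: [0.2, 0.9, -0.1]
grip_width: 0.0726
```

```bash
python3 - <<'E'
from h import *
s=env.observe(); t=s["position"]; print(t,s["grip_width"])
for c in("scene","top"):
    p=get_image(c); P=pts(p); d=np.hypot(P[:,0]-t[0],P[:,1]-t[1]); k=P[(d<.065)&(P[:,2]>.04)&(P[:,2]<.2)]
    print(c,len(k),t[2]-np.sort(k[:,2])[:8] if len(k) else "")
    panels(p)
g=gp((.434,-.2425),-6.8); mv(*g,.175,-6.8)
E
```

```text
[ 0.44209161 -0.24308535  0.25997782] 0.07261730982379531
scene 648 [0.16655907 0.16609117 0.16470852 0.16460931 0.16456281 0.164546
 0.16433575 0.16412791]
 panel 0.63 (array([439.6, 175.9]), (145, 60), 19.6) 990
 panel 0.61 (array([447.7, -56.9]), (147, 62), 24.1) 814
 panel 0.6 (array([ 432.9, -243.4]), (163, 61), -3.0) 366
top 4 [0.10922557 0.06487203 0.06303943 0.06060807]
 panel 0.87 (array([435.8, 172.8]), (148, 63), 18.8) 818
 panel 0.8 (array([444. , -60.9]), (147, 62), 24.2) 906
shift [-0.  0. 85.] spin 0.0
```

Request:
send_rows:
  xyz:
    - [0, 0, 0]
    - [0, 0, 0]
    - [0, 0, 35]
    - [0, 0, 60]
    - [0, 0, 75]
    - [0, 0, 83]
    - [0, 0, 88]
    - [0, 0, 91]
    - [0, 0, 91]
    - [0, 0, 91]
  spin: [0, 0, 0, 0, 0, 0, 0, 0, 0, 0]
  hand: 1

```text
time_s: 24.1
position: [0.4423, -0.2433, 0.1694]
tool_rot: [[0.993, -0.118, 0.002], [-0.118, -0.993, -0.003], [0.003, 0.003, -1.0]]
ft_force: [0.0, 0.1, -0.6]
grip_width: 0.0855
```

Request:
send_rows:
  xyz:
    - [0, 0, 0]
    - [0, 0, 0]
    - [0, 0, 0]
    - [0, 0, 0]
    - [0, 0, 0]
    - [0, 0, 0]
  spin: [0, 0, 0, 0, 0, 0]
  hand: 0
  force: 40

```text
time_s: 24.85
position: [0.4424, -0.2433, 0.17]
tool_rot: [[0.993, -0.118, 0.003], [-0.118, -0.993, -0.003], [0.003, 0.003, -1.0]]
ft_force: [-0.7, 0.9, 5.2]
grip_width: 0.0646
```

```bash
python3 - <<'E'
from h import *
g=rk(15,-130); print(g); mv(*g,.31,3.8); mv(*g,.285,3.8)
E
```

```text
[ 0.66658263 -0.28672008]
shift [ 228.   17. -139.] spin -10.6
shift [ 228.   17. -114.] spin -10.6
```

Request:
send_rows:
  xyz:
    - [0, 0, -20]
    - [0, 0, -60]
    - [0, 0, -105]
    - [0, 0, -139]
    - [50, 4, -139]
    - [100, 8, -139]
    - [150, 11, -139]
    - [200, 15, -139]
    - [228, 17, -139]
    - [228, 17, -125]
    - [228, 17, -116]
    - [228, 17, -116]
  spin: [0, 0, 0, 0, -3, -6, -9, -10.6, -10.6, -10.6, -10.6, -10.6]

```text
time_s: 26.35
position: [0.6657, -0.2867, 0.2858]
tool_rot: [[0.998, 0.066, 0.001], [0.066, -0.998, -0.002], [0.001, 0.002, -1.0]]
ft_force: [-0.4, 0.4, -1.9]
grip_width: 0.0649
```

```bash
python3 - <<'E'
from h import *
s=env.observe(); p=get_image("scene"); cv2.imwrite("pics/d.png",cv2.resize(p["pixels"][100:340,80:400,::-1],None,fx=2,fy=2))
mv(*rk(15,-130),.25,3.8); print(s["grip_width"])
E
```

```text
shift [ 1. -0. 37.] spin 0.0
0.0649456252567294
```

View pics/d.png

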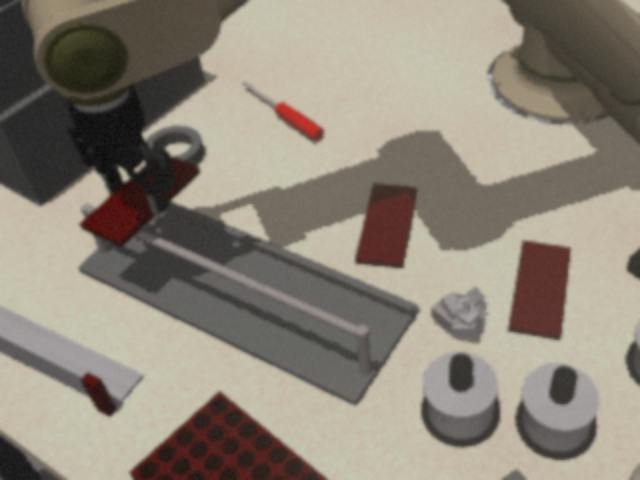

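The panel is held level across the rail near its right post (crop 140,200). Now press it down so the rail tilts it.

Request:
send_rows:
  xyz:
    - [1, 0, 8]
    - [1, 0, 14]
    - [1, 0, 18]
    - [1, 0, 22]
    - [1, 0, 26]
    - [1, 0, 30]
    - [1, 0, 33]
    - [1, 0, 36]
    - [1, 0, 36]
  spin: [0, 0, 0, 0, 0, 0, 0, 0, 0]
  force: 25

```text
time_s: 27.52
position: [0.6664, -0.2866, 0.2551]
tool_rot: [[0.998, 0.066, 0.004], [0.066, -0.998, -0.005], [0.004, 0.005, -1.0]]
ft_force: [-13.1, 5.0, 20.5]
grip_width: 0.0649
```

```bash
cat >> h.py <<'E'
def lean(p,y,w=25):
    "tilt of panel in slot y: points of dark red in rack frame"
    im=cv2.cvtColor(p["pixels"],cv2.COLOR_RGB2HSV); red=((im[:,:,0]<12)|(im[:,:,0]>168))&(im[:,:,1]>110)
    q=pts(p,red); d=q[:,:2]-C; X=d@ex*1000; Y=d@ey*1000; Z=q[:,2]*1000
    m=(abs(X)<110)&(abs(Y-y)<55)&(Z>8); X,Y,Z=X[m],Y[m],Z[m]
    if len(X)<20: print("none");return
    u,s,vt=np.linalg.svd(np.c_[X,Y,Z]-np.median(np.c_[X,Y,Z],0),full_matrices=False)
    n=vt[2]*np.sign(vt[2][2]); print("n",len(X),"X",np.percentile(X,[2,98]).round(),"Y",np.percentile(Y,[2,98]).round(),"Z",np.percentile(Z,[2,98]).round(),"tilt",np.degrees(np.arctan2(-n[0],n[2])).round(1),"roll",np.degrees(np.arcsin(n[1])).round(1))
E
python3 - <<'E'
from h import *
p=get_image("scene");lean(p,-130); p2=get_image("top"); lean(p2,-130)
cv2.imwrite("pics/e.png",cv2.resize(p["pixels"][130:290,80:300,::-1],None,fx=3,fy=3))
E
```

```text
n 604 X [-52.  81.] Y [-158.  -97.] Z [ 78. 119.] tilt 16.6 roll 0.2
n 24 X [-23.  71.] Y [-130.  -94.] Z [104. 244.] tilt -66.1 roll -52.6
```

View pics/e.png

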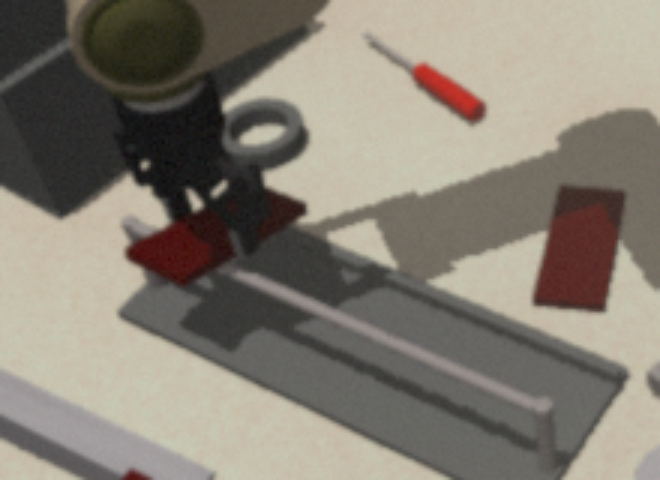

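Request:
send_rows:
  xyz:
    - [0, 0, 3]
    - [0, 0, 6]
    - [0, 0, 9]
    - [0, 0, 12]
    - [0, 0, 14]
    - [0, 0, 16]
    - [0, 0, 18]
    - [0, 0, 18]
  spin: [0, 0, 0, 0, 0, 0, 0, 0]
  force: 20

```text
time_s: 28.62
position: [0.6664, -0.2862, 0.2439]
tool_rot: [[0.998, 0.067, 0.01], [0.067, -0.998, -0.008], [0.01, 0.009, -1.0]]
ft_force: [-14.2, 7.8, 31.9]
grip_width: 0.0645
```

```bash
python3 - <<'E'
from h import *
p=get_image("scene");lean(p,-130)
E
```

```text
n 376 X [-39.  73.] Y [-159.  -98.] Z [ 51. 131.] tilt 36.0 roll 2.5
```

Request:
send_rows:
  xyz:
    - [0, 0, 7]
    - [0, 0, 9]
    - [0, 0, 11]
    - [0, 0, 12]
  spin: [0, 0, 0, 0]

```text
time_s: 29.18
position: [0.6663, -0.2859, 0.2403]
tool_rot: [[0.998, 0.067, 0.016], [0.067, -0.998, -0.012], [0.015, 0.013, -1.0]]
ft_force: [-20.5, 10.7, 44.3]
grip_width: 0.0648
```

```bash
python3 - <<'E'
from h import *
p=get_image("scene");lean(p,-130)
cv2.imwrite("pics/f.png",cv2.resize(p["pixels"][130:290,80:300,::-1],None,fx=3,fy=3))
E
```

```text
n 303 X [-30.  69.] Y [-157.  -97.] Z [ 45. 134.] tilt 42.5 roll 1.7
```

View pics/f.png

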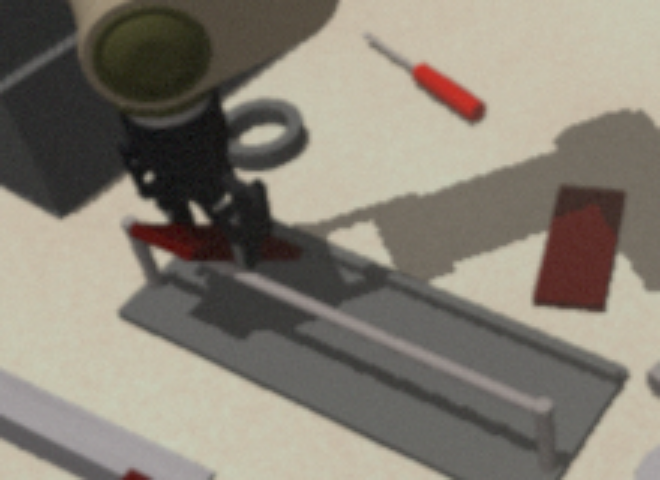

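Request:
send_rows:
  xyz:
    - [0, 0, 0]
    - [-2, 0, 0]
    - [-4, 0, 0]
    - [-5, 0, 1]
    - [-5, 0, 2]
    - [-5, 0, 2]
  spin: [0, 0, 0, 0, 0, 0]

```text
time_s: 29.98
position: [0.6613, -0.2863, 0.2379]
tool_rot: [[0.998, 0.067, 0.016], [0.067, -0.998, -0.012], [0.015, 0.013, -1.0]]
ft_force: [-0.3, -0.2, -1.8]
grip_width: 0.0645
```

```bash
python3 - <<'E'
from h import *
p=get_image("scene");lean(p,-130)
E
```

```text
n 310 X [-34.  66.] Y [-158.  -97.] Z [ 43. 131.] tilt 41.0 roll 1.6
```

Request:
send_rows:
  xyz:
    - [0, 0, 0]
    - [0, 0, 0]
    - [0, 0, 0]
    - [0, 0, 0]
    - [0, 0, 0]
    - [0, 0, -15]
    - [0, 0, -40]
    - [0, 0, -80]
    - [0, 0, -100]
    - [0, 0, -100]
  spin: [0, 0, 0, 0, 0, 0, 0, 0, 0, 0]
  hand: 1

```text
time_s: 31.28
position: [0.6596, -0.285, 0.3408]
tool_rot: [[0.998, 0.067, 0.02], [0.067, -0.998, -0.015], [0.019, 0.016, -1.0]]
ft_force: [0.2, -0.7, 0.0]
grip_width: 0.0855
```

```bash
python3 - <<'E'
from h import *
p=get_image("scene");lean(p,-130);panels(p); q=get_image("top");lean(q,-130);panels(q)
g=gp((.446,-.059),24.3); mv(*g,.338); mv(*g,.26,24.3)
cv2.imwrite("pics/g.png",cv2.resize(p["pixels"][130:290,80:300,::-1],None,fx=3,fy=3))
E
```

```text
n 287 X [-35.  59.] Y [-157.  -98.] Z [ 31. 149.] tilt 60.6 roll -18.0
 panel 0.74 (array([448.7, -57.3]), (147, 62), 24.4) 740
 panel 0.69 (array([439.9, 176. ]), (146, 60), 19.8) 1004
none
 panel 0.96 (array([435.7, 172.8]), (147, 64), 19.1) 857
shift [-190. -243.   -7.] spin None
shift [-192. -244.   71.] spin -20.4
```

View pics/g.png

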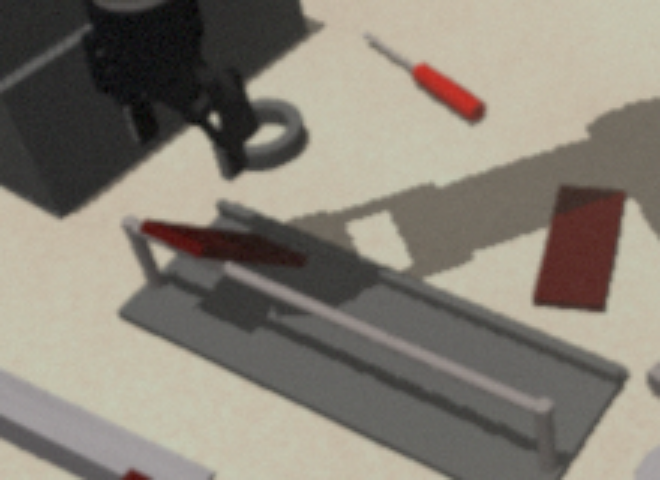

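```bash
cat >> h.py <<'E'
def mt(x,y,z,yaw=None,L=.164):
    "like mv, but x,y is where the pads should be (corrects tool lean)"
    zz=np.array(env.observe()["tool_rot"])[:,2]; mv(x-L*zz[0],y-L*zz[1],z,yaw)
E
python3 - <<'E'
from h import *
g=gp((.446,-.059),24.3); mt(*g,.34,24.3); mt(*g,.169,24.3)
E
```

```text
shift [-193. -245.   -9.] spin -20.4
shift [-195. -247.  162.] spin -20.4
```

Request:
send_rows:
  xyz:
    - [-38, -48, -9]
    - [-76, -97, -9]
    - [-114, -145, -9]
    - [-152, -193, -9]
    - [-193, -245, -9]
    - [-193, -245, -9]
    - [-194, -246, 40]
    - [-194, -246, 80]
    - [-194, -246, 80]
    - [-194, -246, 80]
  spin: [-4, -8, -12, -16, -20.4, -20.4, -20.4, -20.4, -20.4, -20.4]
  hand: 1

```text
time_s: 32.72
position: [0.4514, -0.054, 0.2522]
tool_rot: [[0.912, 0.41, 0.016], [0.41, -0.912, -0.011], [0.009, 0.017, -1.0]]
ft_force: [-0.1, 0.5, -0.4]
grip_width: 0.0854
```

```bash
python3 - <<'E'
from h import *
p=get_image("top");panels(p); lean(p,-130); q=get_image("scene"); panels(q); lean(q,-130)
g=gp((.446,-.059),24.3); mt(*g,.169,24.3)
E
```

```text
panel 0.69 (array([435.5, 172.7]), (147, 63), 19.3) 898
n 935 X [-47.  53.] Y [-162. -101.] Z [ 21. 128.] tilt 47.2 roll 0.1
 panel 0.7 (array([439.4, 176. ]), (146, 60), 19.7) 1000
 panel 0.7 (array([448.3, -57.9]), (148, 61), 25.1) 393
n 316 X [-33.  59.] Y [-156.  -98.] Z [ 35. 129.] tilt 45.9 roll 0.7
shift [-1. -1. 83.] spin -0.1
```

Request:
send_rows:
  xyz:
    - [-1, -1, 35]
    - [-1, -1, 55]
    - [-1, -1, 68]
    - [-1, -1, 76]
    - [-1, -1, 80]
    - [-1, -1, 83]
    - [-1, -1, 83]
    - [-1, -1, 83]
  spin: [0, 0, 0, 0, 0, 0, 0, 0]
  hand: 1

```text
time_s: 33.92
position: [0.4511, -0.0541, 0.1696]
tool_rot: [[0.912, 0.411, 0.017], [0.411, -0.912, -0.012], [0.011, 0.018, -1.0]]
ft_force: [0.3, 0.3, -0.1]
grip_width: 0.0858
```

Request:
send_rows:
  xyz:
    - [0, 0, 0]
    - [0, 0, 0]
    - [0, 0, 0]
    - [0, 0, 0]
    - [0, 0, 0]
    - [0, 0, 0]
  spin: [0, 0, 0, 0, 0, 0]
  hand: 0
  force: 40

```text
time_s: 34.67
position: [0.4511, -0.0541, 0.17]
tool_rot: [[0.912, 0.41, 0.017], [0.411, -0.912, -0.012], [0.011, 0.018, -1.0]]
ft_force: [-1.1, 0.7, 6.4]
grip_width: 0.0649
```

```bash
python3 - <<'E'
from h import *
g=rk(15,0); mt(*g,.31,3.8); mt(*g,.286,3.8)
E
```

```text
shift [ 146.  178. -135.] spin 20.5
shift [ 146.  178. -111.] spin 20.5
```

Request:
send_rows:
  xyz:
    - [0, 0, -20]
    - [0, 0, -60]
    - [0, 0, -105]
    - [0, 0, -137]
    - [36, 44, -137]
    - [73, 89, -137]
    - [110, 134, -137]
    - [146, 178, -137]
    - [146, 178, -137]
    - [146, 178, -125]
    - [146, 178, -112]
    - [146, 178, -112]
  spin: [0, 0, 0, 0, 5, 10, 15, 20.5, 20.5, 20.5, 20.5, 20.5]

```text
time_s: 36.17
position: [0.6546, -0.1546, 0.2855]
tool_rot: [[0.998, 0.066, 0.014], [0.066, -0.998, -0.011], [0.014, 0.012, -1.0]]
ft_force: [-0.5, -0.4, -1.7]
grip_width: 0.065
```

```bash
python3 - <<'E'
from h import *
g=rk(15,0); mt(*g,.25,3.8); p=get_image("scene"); lean(p,0); print(env.observe()["grip_width"])
E
```

```text
shift [ 0.  0. 36.] spin -0.0
n 745 X [-52.  80.] Y [-29.  33.] Z [119. 128.] tilt 0.4 roll -0.5
0.06467218444969139
```

Request:
send_rows:
  xyz:
    - [0, 0, 8]
    - [0, 0, 14]
    - [0, 0, 18]
    - [0, 0, 22]
    - [0, 0, 26]
    - [0, 0, 30]
    - [0, 0, 34]
    - [0, 0, 38]
    - [0, 0, 42]
    - [0, 0, 46]
    - [0, 0, 50]
    - [0, 0, 52]
    - [0, 0, 53]
  spin: [0, 0, 0, 0, 0, 0, 0, 0, 0, 0, 0, 0, 0]
  force: 20

```text
time_s: 37.85
position: [0.6556, -0.1549, 0.2406]
tool_rot: [[0.998, 0.066, 0.023], [0.066, -0.998, -0.014], [0.022, 0.016, -1.0]]
ft_force: [-20.5, 6.4, 44.1]
grip_width: 0.0647
```

```bash
python3 - <<'E'
from h import *
g=rk(15,0); mt(*g,.24,3.8); p=get_image("scene"); lean(p,0); print(env.observe()["grip_width"])
E
```

```text
shift [-1. -0.  1.] spin -0.0
n 280 X [ 0. 68.] Y [-27.  33.] Z [ 78. 132.] tilt 39.0 roll 1.1
0.06476010777335613
```

Request:
send_rows:
  xyz:
    - [0, 0, 0]
    - [-2, 0, 0]
    - [-4, 0, 0]
    - [-5, 0, 1]
    - [-5, 0, 2]
    - [-5, 0, 2]
  spin: [0, 0, 0, 0, 0, 0]

```text
time_s: 38.65
position: [0.6507, -0.1553, 0.2382]
tool_rot: [[0.998, 0.066, 0.023], [0.066, -0.998, -0.014], [0.022, 0.015, -1.0]]
ft_force: [-0.3, 0.1, -2.0]
grip_width: 0.0648
```

Request:
send_rows:
  xyz:
    - [0, 0, 0]
    - [0, 0, 0]
    - [0, 0, 0]
    - [0, 0, 0]
    - [0, 0, 0]
    - [0, 0, -15]
    - [0, 0, -40]
    - [0, 0, -80]
    - [0, 0, -100]
    - [0, 0, -100]
  spin: [0, 0, 0, 0, 0, 0, 0, 0, 0, 0]
  hand: 1

```text
time_s: 39.9
position: [0.6483, -0.1538, 0.3407]
tool_rot: [[0.997, 0.066, 0.027], [0.066, -0.998, -0.016], [0.026, 0.017, -1.0]]
ft_force: [0.2, -0.5, -0.5]
grip_width: 0.0852
```

```bash
python3 - <<'E'
from h import *
p=get_image("scene");lean(p,-130);lean(p,0); panels(p); p=get_image("top");panels(p)
g=gp((.4375,.1745),19.6); mt(*g,.34,19.6); mt(*g,.25,19.6)
E
```

```text
n 337 X [-37.  59.] Y [-156.  -98.] Z [ 29. 128.] tilt 46.4 roll 1.1
n 246 X [ 1. 58.] Y [-27.  32.] Z [ 70. 127.] tilt 43.7 roll 1.2
 panel 0.97 (array([439.1, 176. ]), (149, 60), 19.4) 1006
shift [-184. -346.  -12.] spin -15.8
shift [-186. -347.   78.] spin -15.8
```

Request:
send_rows:
  xyz:
    - [-26, -50, -12]
    - [-53, -99, -12]
    - [-79, -148, -12]
    - [-105, -198, -12]
    - [-131, -247, -12]
    - [-158, -297, -12]
    - [-184, -346, -12]
    - [-184, -346, -12]
    - [-185, -346, 40]
    - [-186, -347, 78]
    - [-186, -347, 78]
    - [-186, -347, 78]
  spin: [-3, -6, -9, -12, -15.8, -15.8, -15.8, -15.8, -15.8, -15.8, -15.8, -15.8]
  hand: 1

```text
time_s: 41.6
position: [0.4423, 0.1787, 0.2513]
tool_rot: [[0.942, 0.335, 0.022], [0.335, -0.942, -0.013], [0.016, 0.02, -1.0]]
ft_force: [-0.5, -0.2, -0.1]
grip_width: 0.0854
```

```bash
python3 - <<'E'
from h import *
p=get_image("scene"); panels(p);elec(p); p=get_image("top"); panels(p); lean(p,-130);lean(p,0)
g=gp((.4375,.1745),19.6); mt(*g,.169,19.6)
E
```

```text
panel 0.7 (array([446.4, 178.5]), (132, 61), 20.0) 493
 elec 0.91 [0.655 0.176 0.055] top z 0.096 mid [0.6473 0.1711 0.0949] n 93
 elec 0.81 [0.475 0.349 0.055] top z 0.095 mid [0.4666 0.3488 0.095 ] n 86
 elec 0.68 [0.612 0.275 0.055] top z 0.096 mid [0.6026 0.2715 0.0947] n 104
 panel 0.46 (array([409.9, 143.2]), (78, 25), 17.8) 136
n 937 X [-47.  53.] Y [-162. -101.] Z [ 20. 128.] tilt 47.4 roll 0.8
n 931 X [-51.  51.] Y [-31.  30.] Z [ 22. 126.] tilt 45.9 roll 0.0
shift [-2. -2. 82.] spin -0.0
```

Request:
send_rows:
  xyz:
    - [-2, -2, 35]
    - [-2, -2, 55]
    - [-2, -2, 68]
    - [-2, -2, 76]
    - [-2, -2, 80]
    - [-2, -2, 82]
    - [-2, -2, 82]
    - [-2, -2, 82]
  spin: [0, 0, 0, 0, 0, 0, 0, 0]
  hand: 1

```text
time_s: 42.85
position: [0.441, 0.1792, 0.1695]
tool_rot: [[0.942, 0.335, 0.023], [0.335, -0.942, -0.013], [0.017, 0.02, -1.0]]
ft_force: [-0.1, -0.3, 0.5]
grip_width: 0.0851
```

Request:
send_rows:
  xyz:
    - [0, 0, 0]
    - [0, 0, 0]
    - [0, 0, 0]
    - [0, 0, 0]
    - [0, 0, 0]
    - [0, 0, 0]
  spin: [0, 0, 0, 0, 0, 0]
  hand: 0
  force: 40

```text
time_s: 43.6
position: [0.441, 0.1792, 0.17]
tool_rot: [[0.942, 0.335, 0.024], [0.335, -0.942, -0.013], [0.018, 0.02, -1.0]]
ft_force: [-1.2, 0.6, 6.4]
grip_width: 0.0648
```

```bash
python3 - <<'E'
from h import *
g=rk(15,130); print(g);mt(*g,.31,3.8); mt(*g,.286,3.8)
E
```

```text
[ 0.64935141 -0.0272917 ]
shift [ 127.  264. -133.] spin 15.8
shift [ 126.  263. -109.] spin 15.8
```

Request:
send_rows:
  xyz:
    - [0, 0, -20]
    - [0, 0, -60]
    - [0, 0, -105]
    - [0, 0, -137]
    - [25, 53, -137]
    - [51, 106, -137]
    - [76, 158, -137]
    - [102, 211, -137]
    - [127, 264, -137]
    - [127, 264, -137]
    - [126, 263, -125]
    - [126, 263, -110]
    - [126, 263, -110]
  spin: [0, 0, 0, 0, 3, 6, 9, 12, 15.8, 15.8, 15.8, 15.8, 15.8]

```text
time_s: 45.22
position: [0.6446, -0.024, 0.2857]
tool_rot: [[0.998, 0.067, 0.02], [0.067, -0.998, -0.012], [0.019, 0.013, -1.0]]
ft_force: [-1.2, -0.1, -0.9]
grip_width: 0.0643
```

```bash
python3 - <<'E'
from h import *
g=rk(15,130); mt(*g,.25,3.8); p=get_image("scene"); lean(p,130); print(env.observe()["grip_width"])
E
```

```text
shift [ 1.  1. 36.] spin 0.1
n 846 X [-6. 81.] Y [102. 164.] Z [120. 129.] tilt -0.7 roll 0.2
0.06456158296540375
```

Request:
send_rows:
  xyz:
    - [1, 1, 8]
    - [1, 1, 14]
    - [1, 1, 18]
    - [1, 1, 22]
    - [1, 1, 26]
    - [1, 1, 30]
    - [1, 1, 34]
    - [1, 1, 38]
    - [1, 1, 42]
    - [1, 1, 46]
    - [1, 1, 50]
    - [1, 1, 52]
    - [1, 1, 53]
  spin: [0, 0, 0, 0, 0, 0, 0, 0, 0, 0, 0, 0, 0]
  force: 20

```text
time_s: 46.9
position: [0.647, -0.0255, 0.2407]
tool_rot: [[0.997, 0.067, 0.03], [0.067, -0.998, -0.014], [0.029, 0.016, -0.999]]
ft_force: [-20.9, 3.4, 45.1]
grip_width: 0.0645
```

```bash
python3 - <<'E'
from h import *
g=rk(15,130); mt(*g,.24,3.8); p=get_image("scene"); lean(p,130); print(env.observe()["grip_width"])
E
```

```text
shift [-2. -1.  1.] spin 0.1
n 282 X [11. 70.] Y [102. 162.] Z [ 87. 133.] tilt 36.4 roll -0.2
0.06481647443223579
```

Request:
send_rows:
  xyz:
    - [0, 0, 0]
    - [-2, 0, 0]
    - [-5, 0, 0]
    - [-7, 0, 1]
    - [-7, 0, 2]
    - [-7, 0, 2]
  spin: [0, 0, 0, 0, 0, 0]

```text
time_s: 47.7
position: [0.6401, -0.026, 0.2381]
tool_rot: [[0.997, 0.067, 0.029], [0.067, -0.998, -0.014], [0.028, 0.016, -0.999]]
ft_force: [-0.4, -0.2, -1.6]
grip_width: 0.0649
```

Request:
send_rows:
  xyz:
    - [0, 0, 0]
    - [0, 0, 0]
    - [0, 0, 0]
    - [0, 0, 0]
    - [0, 0, 0]
    - [0, 0, -15]
    - [0, 0, -40]
    - [0, 0, -80]
    - [0, 0, -120]
    - [0, 0, -160]
    - [-60, 0, -200]
    - [-120, 0, -200]
    - [-180, 0, -200]
    - [-240, 0, -200]
    - [-240, 0, -200]
  spin: [0, 0, 0, 0, 0, 0, 0, 0, 0, 0, 0, 0, 0, 0, 0]
  hand: 1

```text
time_s: 49.58
position: [0.3914, -0.0387, 0.4322]
tool_rot: [[0.997, 0.066, 0.03], [0.066, -0.998, -0.014], [0.029, 0.016, -0.999]]
ft_force: [0.6, 0.1, -0.6]
grip_width: 0.0856
```

```bash
python3 - <<'E'
from h import *
p=get_image("scene");q=get_image("top")
for im in(p,q):
    elec(im)
    for y in(-130,0,130): lean(im,y)
    for n in nets.silhouettes(im,"multimeter")[:1]+nets.silhouettes(im,"foil_lump")[:1]+nets.silhouettes(im,"tape_roll")[:1]+nets.silhouettes(im,"screwdriver")[:1]: print(n["confidence"],np.median(pts(im,n["pixels"]),0).round(3))
cv2.imwrite("pics/z.png",cv2.resize(p["pixels"][130:340,80:460,::-1],None,fx=2,fy=2))
E
```

```text
elec 0.9 [0.655 0.175 0.055] top z 0.096 mid [0.648  0.1707 0.0949] n 96
 elec 0.74 [0.475 0.349 0.055] top z 0.096 mid [0.4659 0.3488 0.0946] n 87
 elec 0.55 [0.611 0.275 0.055] top z 0.096 mid [0.6031 0.2715 0.0951] n 99
n 334 X [-34.  59.] Y [-155.  -98.] Z [ 35. 129.] tilt 46.1 roll 1.1
n 319 X [-36.  58.] Y [-25.  32.] Z [ 38. 126.] tilt 44.4 roll -0.5
n 200 X [-27.  58.] Y [102. 161.] Z [ 47. 126.] tilt 41.6 roll 0.6
0.65 [0.304 0.313 0.031]
0.8 [0.548 0.115 0.028]
0.64 [ 0.494 -0.424  0.02 ]
0.73 [ 0.34  -0.301  0.02 ]
 elec 0.94 [0.643 0.166 0.055] top z 0.096 mid [0.6462 0.1686 0.0971] n 46
 elec 0.87 [0.6   0.266 0.055] top z 0.096 mid [0.6023 0.2685 0.0962] n 41
 elec 0.66 [0.464 0.343 0.054] top z 0.096 mid [0.4647 0.3466 0.0958] n 46
n 935 X [-47.  53.] Y [-162. -101.] Z [ 22. 129.] tilt 47.3 roll 1.0
n 928 X [-51.  52.] Y [-31.  30.] Z [ 21. 126.] tilt 45.8 roll -0.1
n 929 X [-52.  52.] Y [ 98. 159.] Z [ 20. 125.] tilt 45.7 roll 1.2
0.97 [0.287 0.306 0.031]
0.76 [0.533 0.11  0.032]
0.84 [ 0.487 -0.43   0.023]
0.72 [ 0.334 -0.308  0.023]
```

View pics/z.png

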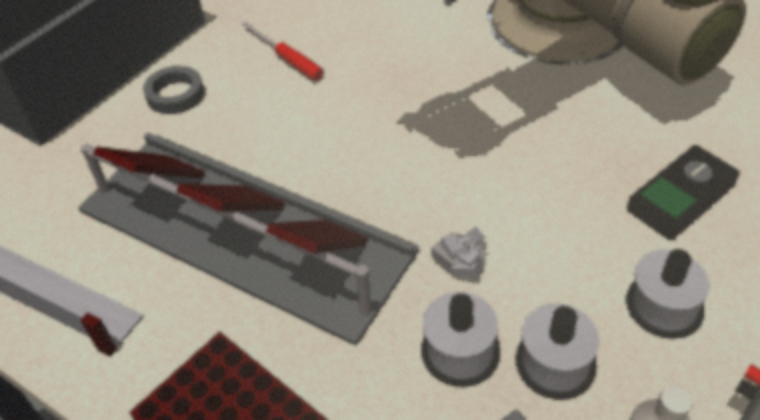

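The last picture shows the panels leaning at crop (150,162), (230,197) and (315,235), and the pots covered at (460,335), (560,350) and (668,290). Everything is in place, so I am handing in.

```bash
python3 -c "
from h import *
p=get_image('top'); elec(p); [lean(p,y) for y in(-130,0,130)]
print(env.close_job())"
```

```text
elec 0.73 [0.643 0.166 0.055] top z 0.097 mid [0.6459 0.1683 0.097 ] n 41
 elec 0.71 [0.6   0.266 0.055] top z 0.097 mid [0.6012 0.2683 0.0978] n 41
n 943 X [-47.  53.] Y [-162. -101.] Z [ 20. 128.] tilt 47.3 roll 0.9
n 927 X [-50.  51.] Y [-31.  30.] Z [ 21. 126.] tilt 45.9 roll -0.2
n 922 X [-51.  51.] Y [ 99. 159.] Z [ 21. 125.] tilt 45.8 roll 1.7
the job is handed in; nothing more can be done
None
```

I set all three electrodes on the three pots first, then stood the three panels side by side in the rack, and handed the job in at about 50 s.

- **Electrodes:** both cameras put every knob top at about 96 mm, which is the height for a flange seated on the rim. The very last look, just before hand-in, found only two of the three with enough confidence. All three had been confirmed in the two pictures moments before.
- **Panels:** in the last look they lean at about 47°, 46° and 46° against the rail, lower ends on the board. The panel at the robot's right end stands a few millimetres behind the lip; the other two are right at it. The scene camera read the left-end panel at 41.6°, while the top camera, with a much clearer view, read 45.7°.
- **Other things on the bench:** the foil lump, tape roll, screwdriver and multimeter measured within a few millimetres of where they started, except that the scene camera had no reliable multimeter reading at the start to compare with. I did not re-measure the sample case or spray bottle; the arm never went near enough to touch them.
- **Disturbances:** I saw no knock or grip slip during the run.
- **Forces:** the wrist force stayed at or below about 50 N in the readings at the end of each move.

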